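# Shut and lock the filter hatch of a watchmaker's dust extractor

## Task

The filter hatch on top of the bench dust extractor has been left standing open. Push it down shut with the fingertips, then set a fingertip in the slot of its round latch, towards one end, press the hatch down flush against its springs and turn the latch clockwise to its stop, about a quarter turn, so that the hatch stays locked down when you let go. Grip and lift nothing, and leave the eyeglass, movement holder, watch and dust blower where they are.

Things in the scene. Friction and masses are not known exactly. Their poses are not given: they have to be found in the camera images.
- unit: bench dust extractor, a fixed grey sheet-metal box. Origin on the bench under the hatch's middle; x points from the hatch's free edge to its hinge (roughly away from the robot), z up. Box: x -115 to +135, y -140 to +215 mm. White hatch: x -115 to +115, y -125 to +125 mm. Beside it, y 130 to 215 mm, the motor housing, flat top 150 mm above the bench, level with the top of the locked hatch
- hinge (a point): middle of the hatch's hinge line, at (115, 0, 132) mm in the unit's frame, axes as the unit's; the line runs along y at the level of the hatch's underside. The hatch is 230 mm from hinge to free edge, 250 mm wide, 18 mm thick, 0.45 kg, counterbalanced, and stays where it is left: 1 to 2 N at the free edge swings it
- hatch (a joint): hatch angle: 0 = flush, grows as the free edge (nearest the robot) rises; starts 0.3 to 0.65 rad; stop at -0.010. In its last 0.06 rad it meets two sprung buffers under its front corners, which hold it 0.05 to 0.06 rad (9 to 10 mm at the latch) proud until locked; pressing it to 0 at the latch takes about 9 N. Locked and let go it rests near 0.007 rad
- hatch_edge (a point): middle of the hatch's free edge, on its top face; moves with the hatch; x axis lies in the hatch, towards the hinge, z normal to its top face
- latch_slot (a point): middle of the slot's floor, on the latch's axis. The latch is an aluminium disc 76 mm across, flush in the hatch on its centre line, axis 62 mm from the free edge, 168 mm from the hinge. The slot runs straight across it, 14 mm deep, 27 mm wide at its floor, 33 at the top, 78 mm long, ends closed by the hatch. z = turning axis, y along the slot, turning with it. Hatch flush: 136 mm above the bench
- latch (a joint): turn of the latch: 0 = slot parallel to the free edge, clockwise from above to the stop at 1.571 = locked (slot points at the free edge). Starts 0 to 0.45 rad, stays where left; about 0.1 N m turns it. From 0.8 on its cam slips under the frame if the hatch is held within 4 mm of flush at the latch; if higher it is blocked. A tip on the axis may spin idle: push the slot's wall near one end
- loupe: watchmaker's eyeglass, a black cup 41 mm across and 34 mm high standing on the motor housing beside the hatch; origin under its centre; to be left alone
- holder: steel movement holder with a watch movement in it, 60 x 85 x 16 mm, on the bench in front of the unit; origin under its centre; to be left alone
- watch: wrist watch head, 38 mm across and 10 mm high, lying on the bench in front of the unit; origin under its centre; to be left alone
- blower: rubber dust blower, a bulb 62 mm across with a thin nozzle, 105 mm high, standing on the bench to the right of the unit (-y side); origin under its centre; to be left alone

How it is judged (in metres and radians):
At the end, for the whole second after the job is handed in: the latch is turned to within 10 degrees (0.17 rad) of its locked stop, and the hatch, let go, stays down within 0.022 rad of flush (under 4 mm at the latch) and at rest (value of joint latch above 1.4 rad and value of joint hatch below 0.022 rad and velocity of joint hatch between -0.05 and 0.05 rad/s and velocity of joint latch between -0.05 and 0.05 rad/s); the robot touches nothing.
It fails at once if the hatch is lifted further open (value of joint hatch above 0.8 rad).
It fails at once if the eyeglass is shifted by more than 20 mm or lifted (distance of loupe from where it was at the start of the episode above 0.02 m).
It fails at once if the movement holder is shifted by more than 20 mm or lifted (distance of holder from where it was at the start of the episode above 0.02 m).
It fails at once if the watch is shifted by more than 20 mm or lifted (distance of watch from where it was at the start of the episode above 0.02 m).
It fails at once if the dust blower is shifted by more than 20 mm or lifted (distance of blower from where it was at the start of the episode above 0.02 m).
It also fails if it takes over 54 s, if anything falls off the work surface, if the arm or the gripper's body presses on something with over 40 N, if the wrist force passes 120 N, or if a joint passes its speed limit or range.

## Robot

A 6-joint arm with a two-finger parallel gripper is mounted at the origin on the work surface. World frame = base frame: x ahead of the robot, y to its left, z up, the work surface at z = 0. Lengths are in m, angles in degrees, forces in N, time in s.
With the tool pointing down it reaches from about 0.35 to 0.875 m from the base axis. Payload 4.2 kg.
Tool frame: the origin (TCP) lies midway between the tips of the shut fingers; the grasp point (between the pads) lies 19 mm behind it; z points along the fingers, y is the line along which they close (so a half turn about z gives the same grasp; the last joint's range is limited). The gripper opens to 87 mm and grips with 3 to 60 N. Pads are 19 mm wide; open, the fingers measure 117 mm over their backs; the gripper's body (75 mm by 190 mm) begins 51 mm behind the grasp point.
Start: joints at [14.817, 22.042, 0.453, 0, -68.411, -14.817], TCP at [0.625, 0, 0.223] pointing down, gripper open.
Joint ranges: [-179.83, 179.83], [-69.29, 118.12], [-61.27, 80.66], [-181.25, 117.63], [-171.15, -9.14], [-177.46, 177.46]. Speed limits (degrees/s): [159.86, 159.86, 180, 180, 180, 180].

## Interface

Orientations are given as [roll, pitch, yaw] about the fixed x, y, z axes, in that order (R = Rz(yaw) Ry(pitch) Rx(roll)).
In Python, from workcell import env gives the robot as it stands. The module is installed in compiled form; this text tells all that it offers. Calls block until the motion is done:
- env.goto(position, orientation): joint-space move of the TCP to a pose.
- env.move_straight(position, rotation=None, rate=0.15, force_limit=None): straight line of the TCP; rotation=None keeps the orientation; rate is the mean speed in m/s. With force_limit (N) it stops when the force on the tool has changed by that much, and returns True; else False.
- env.set_joints(angles): joint-space move.
- env.gripper_to(opening, grasp_force=None): opening from 0.0 (shut) to 1.0 (fully open); grasp_force is the grip in N (None keeps the last); returns when the fingers have stopped.
- env.dwell(seconds).
- env.inverse_kinematics(position, orientation): joint angles nearest the present ones, or None.
- env.read_state(): the state.
- env.grab_frame(name): name is "scene" or "side" or "wrist"; returns a dict with "image" (400x640x3 uint8, blue, green, red), "fx", "fy", "cx", "cy" (pixels), "position" and "orientation" of the camera in the world. Camera axes: x right, y up, looking along -z (the intrinsics and any distortion apply to the point x, -y, -z); pixel columns grow to the right and rows downward; lengths in m; the calibration is good to about 2 mm. A picture is of the moment at which its call begins. There is no depth.
A pose or a line that the arm cannot do raises env.Unreachable and nothing moves.
- env.close_job(): hands the job in; it is judged then, once.
Trained networks look in a picture, given as the dict that the camera call returned (one of the last four; its "shot" number tells which), for a name from the list of things; names that differ only in an ending like _2 or _b are one class to them, and where a whole thing is asked for, a point or a joint stands for the part that bears it (a point fixed in the world has none). Each returns a list of dicts, best first, with "score" (0 to 1); they miss things now and then, are a little off and sometimes report something else, mostly with a low value. They report only what shows in the picture. A call takes as long as a camera call.
- env.search_frame(picture, thing): "xyz" ([x, y, z] in m, in world coordinates, good to about 4 mm: the middle of the surface that is visible of it).
- env.trace(picture, thing): "mask" (400x640 bool, what is visible of it).
The state is a dict: "clock": time; "joint_positions": joint angles; "qvel": joint speeds; "joint_torque": joint torques, N m; "position": TCP position; "tool_rot": TCP orientation; "force": force on the tool from outside, world axes, zero at the start; "wrist_torque": the same for the moment, N m; "opening": opening from 0.0 (shut) to 1.0 (fully open); "finger_force": force on a finger pad.
Only numpy, scipy, OpenCV 4.12 (cv2) and the standard library are available. Lean on these libraries where they do the work, as an engineer would, in place of code of your own. Each camera call takes 0.05 s, during which the arm holds its last target. There are 200 camera calls.

## Working session

There is one attempt and no reset: what is moved stays moved. The work goes in short steps, each a Python script; the robot and the scene stay as the last script left them, time stands still between calls to the robot, and variables do not carry over. Pictures are saved under pics/ and viewed, at most 10 in all, crops included, and the job is handed in when it is done.

```bash
mkdir -p pics; ls; python3 - <<'E'
from workcell import env
import cv2
s=env.read_state(); print(s)
for n in ("scene","side","wrist"):
    f=env.grab_frame(n); cv2.imwrite(f"pics/{n}0.png",f["image"])
    print(n,f["fx"],f["fy"],f["cx"],f["cy"],f["position"],f["orientation"],[k for k in f])
    for t in ("unit","hatch","hatch_edge","latch_slot","latch","loupe","holder","watch","blower","hinge"):
        try:
            r=env.search_frame(f,t); print(t,[(x["score"],x["xyz"]) for x in r[:2]])
        except Exception as e: print(t,e)
E
```

```text
pics
{'clock': 0.0, 'joint_positions': array([ 1.48154945e+01,  2.20910487e+01,  3.77982471e-01, -2.94198250e-02,
       -6.84107402e+01, -1.48163542e+01]), 'qvel': array([ 0.0409799 ,  0.05483965, -0.00588472, -0.03043193,  0.04562021,
       -0.10596195]), 'joint_torque': array([ 5.69075401e-04, -3.90661991e+01,  1.87403029e+01,  4.22001421e+00,
        1.09914420e-02, -1.81494070e-04]), 'position': array([6.24383865e-01, 5.99506296e-06, 2.21443188e-01]), 'tool_rot': array([ 1.79873318e+02, -5.23696486e-03, -9.00117085e+01]), 'force': array([ 0.00617171, -0.19644678, -0.29552186]), 'wrist_torque': array([-0.02591359, -0.00719542, -0.01567962]), 'finger_force': 0.0, 'opening': 0.9998942497697915}
scene 455.4631715673141 455.4631715673141 325.5910601776373 205.07684012741925 [ 0.83920295 -0.14921428  1.02066151] [19.42840684 -0.37978412 60.49684112] ['image', 'fx', 'fy', 'cx', 'cy', 'position', 'orientation', 'shot']
unit [(0.67, [0.6034, -0.1014, 0.1796]), (0.64, [0.5778, -0.1108, 0.194])]
hatch [(0.97, [0.5765, -0.1103, 0.1944])]
hatch_edge [(0.72, [0.5735, -0.1089, 0.1902])]
latch
[... 881 characters left out ...]
.0136])]
watch []
blower [(0.76, [0.5845, -0.3176, 0.0446])]
hinge [(0.72, [0.5122, -0.1067, 0.13])]
wrist 308.5102880118415 308.5102880118415 315.88973902317997 195.6873650061401 [ 0.62490652 -0.07840119  0.38434232] [-1.61831106e+01 -2.45513888e-02 -1.79989949e+02] ['image', 'fx', 'fy', 'cx', 'cy', 'position', 'orientation', 'shot']
unit [(0.91, [0.5663, -0.0732, 0.1997])]
hatch [(0.65, [0.5576, -0.0697, 0.1913])]
hatch_edge [(0.67, [0.5618, -0.0685, 0.1982])]
latch_slot [(0.74, [0.5204, -0.0863, 0.2053])]
latch [(0.9, [0.5156, -0.0878, 0.2054])]
loupe [(0.56, [0.5745, 0.0823, 0.1614])]
holder []
watch []
blower []
hinge [(0.8, [0.5659, -0.0695, 0.1895]), (0.53, [0.5214, -0.0908, 0.2037])]
```

View pics/scene0.png

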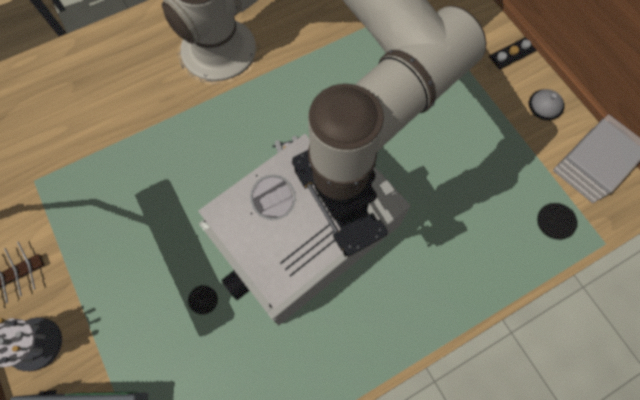

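View pics/side0.png

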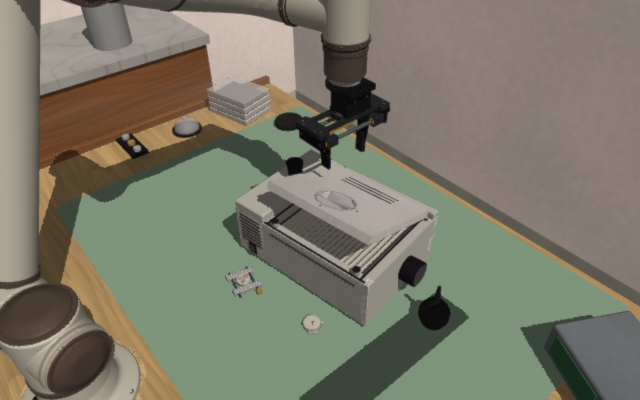

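The hatch is open with its free edge nearest the robot: latch at about (275,198) in scene and (336,201) in side. The blower is to the right of the unit, and the holder and watch are in front of it. I'll back the arm off for a clear wrist view.

```bash
python3 - <<'E'
from workcell import env
import cv2, pickle
env.gripper_to(0.0)
env.goto([0.44,-0.08,0.45],[180,0,180])
s=env.read_state(); print(s["clock"],s["position"],s["joint_positions"].round(1))
d={}
for n in ("scene","side","wrist"):
    f=env.grab_frame(n); d[n]=f
    for t in ("hatch","latch","latch_slot","loupe","holder","watch","blower"):
        r=env.search_frame(f,t); print(n,t,[(x["score"],x["xyz"]) for x in r[:1]])
pickle.dump(d,open("f1.pkl","wb"))
w=d["wrist"]["image"]; cv2.imwrite("pics/w1.png",cv2.resize(w,(800,500),interpolation=cv2.INTER_CUBIC))
s=d["side"]["image"]; cv2.imwrite("pics/s1.png",cv2.resize(s[140:350,210:470],None,fx=2.8,fy=2.8,interpolation=cv2.INTER_CUBIC))
E
```

```text
4.5167 [ 0.44012938 -0.07981796  0.44926945] [  10.6   -0.3    3.9   -0.   -94.2 -100.6]
scene hatch [(0.85, [0.5762, -0.0837, 0.1912])]
scene latch [(0.7, [0.5259, -0.0875, 0.1977])]
scene latch_slot [(0.83, [0.527, -0.0816, 0.202])]
scene loupe [(0.76, [0.5636, 0.1062, 0.1694])]
scene holder [(0.24, [0.5625, 0.1055, 0.1671])]
scene watch []
scene blower [(0.76, [0.6041, -0.3069, 0.0491])]
side hatch [(0.85, [0.551, -0.0964, 0.197])]
side latch [(0.86, [0.5408, -0.0794, 0.2008])]
side latch_slot [(0.71, [0.541, -0.0839, 0.2035])]
side loupe [(0.63, [0.5705, 0.1028, 0.1788])]
side holder [(0.74, [0.3663, 0.0138, 0.0118])]
side watch [(0.88, [0.4028, -0.1606, 0.0082])]
side blower [(0.64, [0.5827, -0.3189, 0.0455])]
wrist hatch [(0.64, [0.4962, -0.0694, 0.2179])]
wrist latch [(0.97, [0.5172, -0.0844, 0.2011])]
wrist latch_slot [(0.56, [0.5234, -0.0861, 0.202])]
wrist loupe [(0.85, [0.5663, 0.1055, 0.1685])]
wrist holder [(0.89, [0.3589, 0.0208, 0.0073])]
wrist watch [(0.59, [0.4838, -0.0365, 0.1471])]
wrist blower [(0.8, [0.5834, -0.3032, 0.0514])]
```

View pics/w1.png

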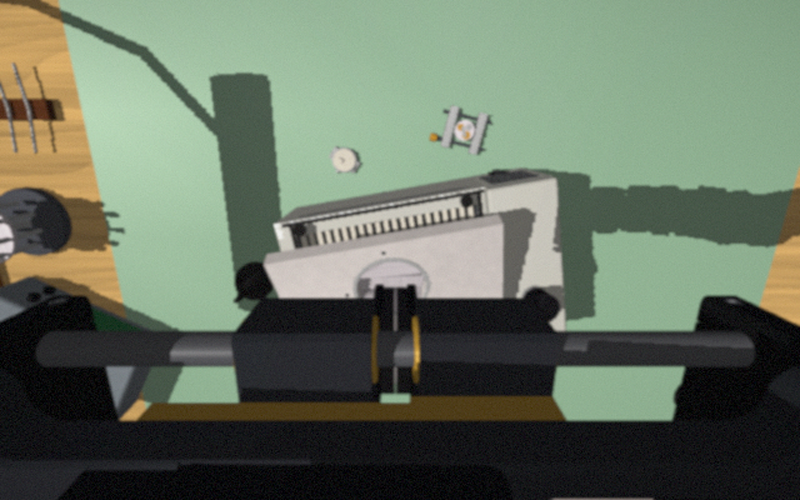

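View pics/s1.png

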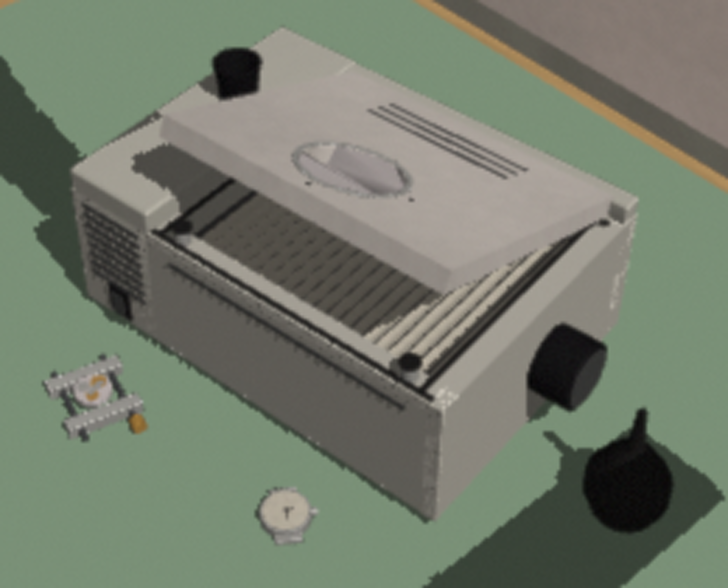

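In the wrist view (pixels at the 800-wide scale) the hatch's front corners are at about (266,257) and (503,216), with the latch disc at (392,285). The side crop gives the box and hatch corners. I'll fit unit pose, hatch angle and latch angle to these pixels.

```bash
cat > fit.py <<'E'
import numpy as np, pickle
from scipy.spatial.transform import Rotation as R
from scipy.optimize import least_squares
def project(f,P):
    c=R.from_euler("xyz",f["orientation"],degrees=True).inv().apply(np.atleast_2d(P)-f["position"])
    return np.c_[f["cx"]+f["fx"]*c[:,0]/-c[:,2], f["cy"]-f["fy"]*c[:,1]/-c[:,2]]
def u2w(p,P): return R.from_euler("z",p[2]).apply(np.atleast_2d(P))+[p[0],p[1],0]
def hatch(th,d,y,h):  # d from hinge, y, h above underside -> unit frame
    return [.115-d*np.cos(th)-h*np.sin(th), y, .132+d*np.sin(th)*1.0-0*h+h*np.cos(th)] if False else [.115-d*np.cos(th)+h*np.sin(th), y, .132+d*np.sin(th)+h*np.cos(th)]
E
cat > fit1.py <<'E'
from fit import *
d=pickle.load(open("f1.pkl","rb"))
S=lambda x,y:(x/2.8+210-.3,y/2.8+140-.3); W=lambda x,y:(x/1.25-.1,y/1.25-.1)
obs=[("side",S(435,518),(-.115,-.14,0)),("side",S(88,292),(-.115,.215,0)),("side",S(75,172),(-.115,.215,.15)),
("side",S(282,28),(.135,.215,.15)),("wrist",W(553,180),(-.115,.215,.15)),
("side",S(165,118),("h",.23,.125,.018)),("side",S(450,270),("h",.23,-.125,.018)),("side",S(445,292),("h",.23,-.125,0)),
("wrist",W(503,216),("h",.23,.125,.018)),("wrist",W(266,257),("h",.23,-.125,.018)),
("side",S(352,168),("h",.168,0,.018)),("wrist",W(392,285),("h",.168,0,.018))]
def res(p):
    return np.concatenate([project(d[n],u2w(p,hatch(p[3],*q[1:]) if q[0]=="h" else q))[0]-px for n,px,q in obs])
r=least_squares(res,[.6,-.1,.15,.4],loss="soft_l1")
print(r.x, np.round(res(r.x).reshape(-1,2),1)); np.save("pose.npy",r.x)
for n,q in (("latch top",(.168,0,.018)),("edge",(.23,0,.018))): print(n,u2w(r.x,hatch(r.x[3],*q)))
print("flush latch floor",u2w(r.x,(-.053,0,.136)))
import cv2
# overlay latch rectified view: homography of the hatch plane around the latch, 2 px/mm
out=[]
for n in ("side","scene"):
    c=[hatch(r.x[3],.168+a,b,.018) for a,b in ((.06,.06),(.06,-.06),(-.06,-.06),(-.06,.06))]
    px=project(d[n],u2w(r.x,c)).astype(np.float32)
    H=cv2.getPerspectiveTransform(px,np.float32([[0,390],[390,390],[390,0],[0,0]]))
    out.append(cv2.warpPerspective(d[n]["image"],H,(390,390),flags=cv2.INTER_CUBIC))
cv2.imwrite("pics/rect1.png",np.hstack(out))
E
python3 fit1.py
```

```text
[ 0.56632693 -0.07841701  0.17625065  0.35312404] [[-0.2  4.5]
 [ 0.7  4.4]
 [-2.4 -2. ]
 [-0.  -1.8]
 [ 5.  -1.2]
 [-0.6  0.3]
 [ 0.3  2. ]
 [-0.5  2.9]
 [ 0.1  5.4]
 [-0.5  5.2]
 [ 0.1  1.8]
 [ 0.4  1.6]]
latch top [[ 0.53048205 -0.08480094  0.20698891]]
edge [[ 0.47320888 -0.09500121  0.22843042]]
flush latch floor [[ 0.51414801 -0.08771001  0.136     ]]
```

View pics/rect1.png

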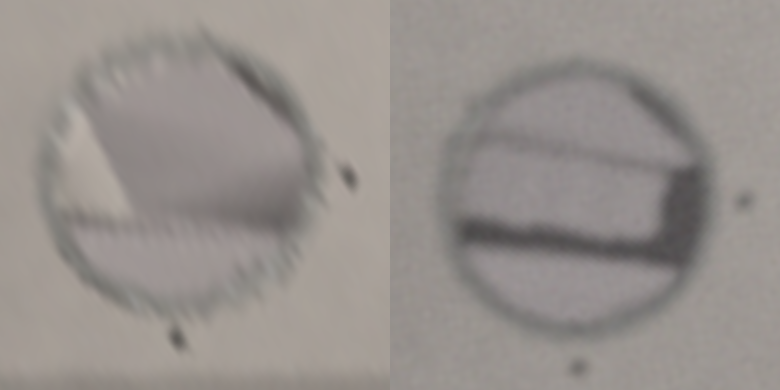

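The rectified latch views show the disc centred about right. The slot is turned roughly 0.12 rad clockwise: right end at row ~210, left end at row ~185. Now I push the hatch shut and take another look.

```bash
python3 - <<'E'
from fit import *
from workcell import env
import cv2
p=np.load("pose.npy"); yaw=np.degrees(p[2])-7
t=u2w(p,(-.085,0,0))[0]
env.goto([t[0],t[1],.42],[180,0,yaw])
env.move_straight([t[0],t[1],.26])
h=env.move_straight([t[0],t[1],.157],rate=.06,force_limit=15)
s=env.read_state(); print(h,s["clock"],s["position"],s["tool_rot"],s["force"],s["joint_positions"].round())
env.move_straight([t[0],t[1],.25])
env.goto([t[0]-.06,t[1],.36],[180,0,yaw-90])
d={}
for n in ("scene","side","wrist"):
    f=env.grab_frame(n); d[n]=f
    for q in ("latch","latch_slot"):
        r=env.search_frame(f,q); print(n,q,[(x["score"],x["xyz"]) for x in r[:1]])
pickle.dump(d,open("f2.pkl","wb"))
print(env.read_state()["clock"])
a=d["side"]["image"][140:350,210:470]; cv2.imwrite("pics/s2.png",cv2.resize(a,(728,588),interpolation=cv2.INTER_CUBIC))
cv2.imwrite("pics/w2.png",cv2.resize(d["wrist"]["image"],(800,500),interpolation=cv2.INTER_CUBIC))
E
```

```text
False 11.5333 [ 0.48322728 -0.09325066  0.15727369] [-1.79994952e+02 -9.21190095e-02  3.10177459e+00] [-1.2596604  -0.14171009  1.80549964] [  8.  13. -23.   0. -54.  85.]
scene latch [(0.6, [0.5084, -0.0928, 0.1549])]
scene latch_slot [(0.61, [0.5095, -0.085, 0.1559])]
side latch [(0.84, [0.5245, -0.0825, 0.1551])]
side latch_slot [(0.83, [0.5248, -0.0869, 0.1613])]
wrist latch [(0.71, [0.5074, -0.0868, 0.1599])]
wrist latch_slot [(0.75, [0.5153, -0.0871, 0.1601])]
14.1667
```

View pics/w2.png

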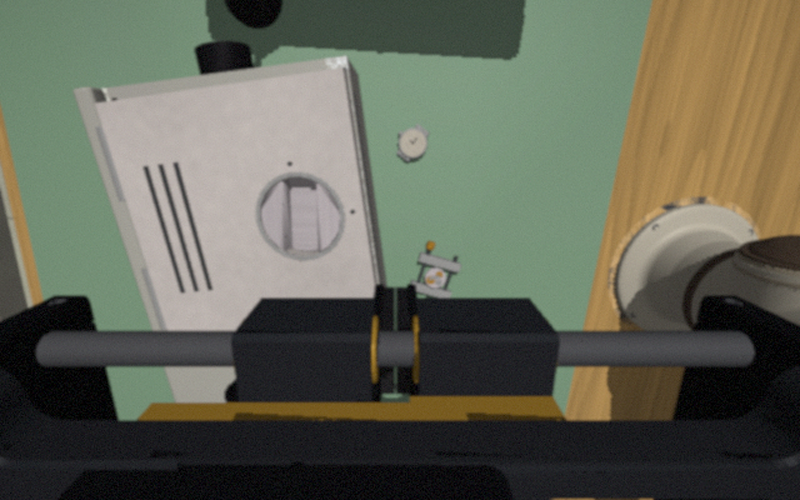

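View pics/s2.png

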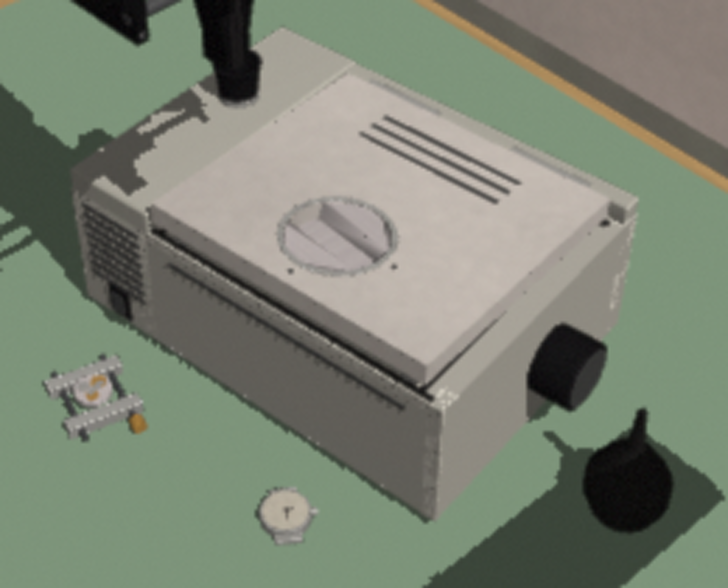

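The hatch is now nearly flush. In the wrist view the latch disc is centred at (301,217), with the slot floor running from (303,188) to (303,248). In the side crop the disc is at (338,236). I'll intersect these with the known plane heights.

```bash
cat > bp.py <<'E'
from fit import *
def bp(f,px,z):
    c=np.array([(px[0]-f["cx"])/f["fx"],-(px[1]-f["cy"])/f["fy"],-1])
    v=R.from_euler("xyz",f["orientation"],degrees=True).apply(c); o=np.array(f["position"]); return o+v*(z-o[2])/v[2]
E
python3 - <<'E'
from bp import *
import cv2
from workcell import env
d=pickle.load(open("f2.pkl","rb"))
W=lambda x,y:(x/1.25-.1,y/1.25-.1); S=lambda x,y:(x/2.8+209.7,y/2.8+139.7)
w,s=d["wrist"],d["side"]; z=.1595
print("wrist disc",bp(w,W(301,217),z),"side disc",bp(s,S(338,236),z))
a,b=bp(w,W(303,188),.1455),bp(w,W(303,248),.1455); v=b-a
print("slot mid",(a+b)/2,"len",np.linalg.norm(v),"slot yaw",np.degrees(np.arctan2(-v[0],v[1])))
# dots & hatch edges
print("dots",bp(w,W(290,164),z),bp(w,W(353,212),z))
e1,e2=bp(w,W(346,70),.163),bp(w,W(378,265),.163); v=e2-e1
print("front edge",e1,e2,"yaw",np.degrees(np.arctan2(-v[0],v[1])))
e1,e2=bp(s,S(152,208),.163),bp(s,S(427,362),.163); v=e2-e1
print("side: front edge",e1,e2,"len",np.linalg.norm(v),"yaw",np.degrees(np.arctan2(v[0],-v[1])))
# rectified patches from all three cams about the latch, x down=-x world
for n in d:
    c=np.array([.515,-.086,z]); q=[c+[dx,dy,0] for dx,dy in ((-.06,.06),(-.06,-.06),(.06,-.06),(.06,.06))]
    H=cv2.getPerspectiveTransform(project(d[n],q).astype(np.float32),np.float32([[0,260],[260,260],[260,0],[0,0]]))
    d[n]=cv2.warpPerspective(d[n]["image"],H,(260,260),flags=cv2.INTER_CUBIC)
o=np.hstack([d[n] for n in ("wrist","side","scene")]); o[130,::4]=0; 
for k in range(3): o[::4,130+260*k]=0
cv2.imwrite("pics/rect2.png",o)
E
```

```text
wrist disc [ 0.51215107 -0.08946014  0.1595    ] side disc [ 0.51418157 -0.08860175  0.1595    ]
slot mid [ 0.51348466 -0.08469785  0.1455    ] len 0.06111223135973439 slot yaw -0.6869423467220891
dots [ 0.52159914 -0.1388312   0.1595    ] [ 0.46255979 -0.09702233  0.1595    ]
front edge [ 0.471164   -0.22090301  0.163     ] [ 0.43640087 -0.04611432  0.163     ] yaw 11.248579834792434
side: front edge [0.42876152 0.01910483 0.163     ] [ 0.47724974 -0.21938514  0.163     ] len 0.24336920872677098 yaw 11.492359542600903
```

View pics/rect2.png

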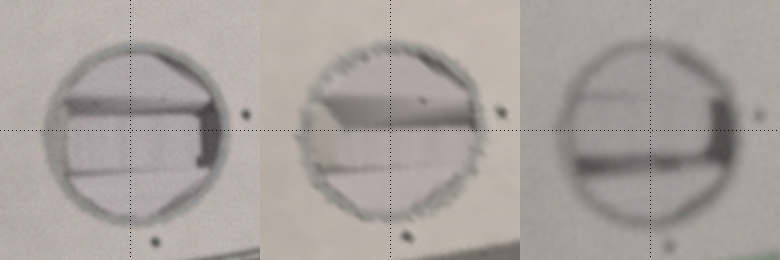

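All three rectified views agree: latch centre ≈ (0.514, −0.087), slot along world y (yaw ≈ −0.5°). I'll open the fingers partway so both tips sit in the slot, one towards each end, then press and turn.

```bash
python3 - <<'E'
from workcell import env
import numpy as np
c=[.5140,-.0872]
def st(m):
    s=env.read_state(); print(m,round(s["clock"],2),s["position"].round(4),round(s["tool_rot"][2],1),s["force"].round(1),s["wrist_torque"].round(2),round(s["opening"],2))
    return s
env.gripper_to(.37)
env.goto([*c,.30],[180,0,-.5])
env.move_straight([*c,.175])
st("above")
h=env.move_straight([*c,.141],rate=.03,force_limit=5)
s=st(f"touch {h}")
if s["position"][2]<.152:
    h=env.move_straight([*c,.1345],rate=.02,force_limit=25); s=st(f"press {h}")
    for y in (-10,-20,-30):
        env.move_straight([*c,.1345],[180,0,y]); s=st(y)
        if abs(s["wrist_torque"][2])>1.5: break
E
```

```text
above 17.35 [ 0.5147 -0.0872  0.176 ] -0.5 [-0.5  1.2 -0.3] [-0.1   0.05  0.03] 0.37
touch True 18.36 [ 0.5135 -0.0873  0.1426] -0.5 [0.1 0.8 1.7] [-0.07 -0.03  0.05] 0.37
press False 18.9 [ 0.5134 -0.0873  0.1354] -0.5 [-3.6  1.2  8.2] [0.23 1.15 0.02] 0.37
-10 19.22 [ 0.514  -0.0875  0.1357] -10.0 [-1.7  0.1  7.4] [-0.06  0.79  0.03] 0.37
-20 19.54 [ 0.514  -0.0877  0.1358] -20.0 [-1.4 -0.7  8.8] [-0.24  0.84  0.01] 0.37
-30 19.87 [ 0.5139 -0.0878  0.1358] -30.0 [-3.6 -1.   8.4] [-0.32  0.89  0.02] 0.37
```

```bash
python3 - <<'E'
from workcell import env
c=[.5140,-.0872]
for y in (-40,-50,-60,-68,-75,-80,-84,-88,-92):
    env.move_straight([*c,.1345],[180,0,y]); s=env.read_state()
    print(y,round(s["clock"],2),s["position"].round(4),round(s["tool_rot"][2],1),s["force"].round(1),s["wrist_torque"].round(2))
    if abs(s["wrist_torque"][2])>1.2: break
E
```

```text
-40 20.19 [ 0.5138 -0.0878  0.1358] -40.0 [-2.7 -1.5  8.3] [-0.31  0.95  0.08]
-50 20.52 [ 0.5136 -0.0878  0.1357] -50.0 [-3.4 -2.   9. ] [-0.19  1.03 -0.  ]
-60 20.84 [ 0.5136 -0.0877  0.1358] -60.0 [-3.6 -1.   8.9] [-0.04  1.01  0.02]
-68 21.13 [ 0.5136 -0.0876  0.1358] -68.0 [-3.1  0.8  9.6] [ 0.02  1.07 -0.04]
-75 21.41 [ 0.5136 -0.0875  0.1358] -75.0 [-4.5  0.8  9.5] [ 0.1   1.08 -0.03]
-80 21.66 [ 0.5137 -0.0875  0.1358] -80.0 [-4.2  0.9  9.6] [ 0.2   1.06 -0.05]
-84 21.91 [ 0.5136 -0.0875  0.1358] -84.0 [-3.3  0.6  9. ] [0.13 1.04 0.02]
-88 22.16 [ 0.5137 -0.0873  0.1358] -88.0 [-4.1  0.3  8.8] [0.39 1.01 0.1 ]
-92 22.41 [ 0.5141 -0.0872  0.1358] -91.7 [-3.   2.2  8.7] [0.6  0.95 1.17]
```

Stop felt at −92° with 1.2 N m, which fits the −79° stop plus the slot clearance. I'll ease off, lift clear and check.

```bash
python3 - <<'E'
from workcell import env
import cv2
c=[.5140,-.0872]
env.move_straight([*c,.1345],[180,0,-93]); print(env.read_state()["wrist_torque"].round(2))
env.move_straight([*c,.1345],[180,0,-86])
env.move_straight([*c,.19],rate=.06)
env.goto([.42,-.09,.36],[180,0,-87])
f=env.grab_frame("wrist"); g=env.grab_frame("side")
s=env.read_state(); print(s["clock"],s["force"].round(1))
import numpy as np
a=cv2.resize(f["image"][:260,:400],(400,260)); b=cv2.resize(g["image"][150:320,225:450],(400,302))
cv2.imwrite("pics/end.png",np.vstack([a,b]))
E
```

```text
[0.57 1.01 1.61]
24.9083 [-0.7  0.3  0.2]
```

View pics/end.png

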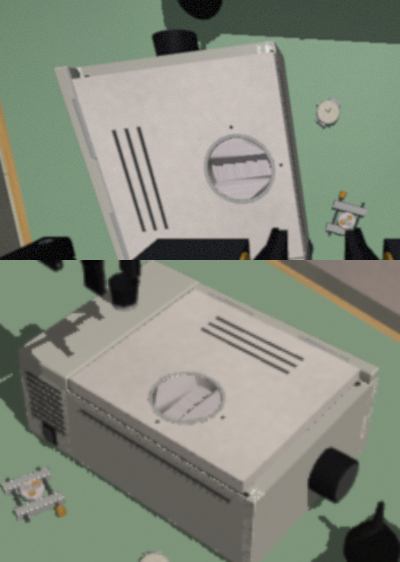

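The hatch lies flush in both crops, with the slot pointing at the mark on the free-edge side. The holder, watch, blower and eyeglass look undisturbed, and the arm is clear.

```bash
python3 -c "
from workcell import env
print(env.close_job())"
```

```text
the job is handed in; nothing more can be done
None
```

The hatch is shut and the latch is turned clockwise to its stop. After I let go, the last pictures showed the hatch flush and the other items apparently undisturbed. I handed the job in at about 25 s on the robot's clock; no verdict was reported.

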